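# Prop open the instrument case on its locking stay

### The arm

A 6-joint arm with a two-finger parallel gripper is mounted at the origin on a cart in front of the work surface, level with it; the furniture and walls round the work are solid. World frame = base frame: x ahead of the robot, y to its left, z up, the work surface at z = 0. Lengths are in mm, angles in rad, forces in N, time in s.
With the tool pointing down it reaches from about 350 to 725 mm from the base axis. Payload 6 kg.
Tool frame: the origin (TCP) lies midway between the tips of the shut fingers; the grasp point (between the pads) lies pinch_z behind it (pinch_z is the distance from the TCP to the grasp point, in mm); z points along the fingers, y is the line along which they close (so a half turn about z gives the same grasp; the last joint's range is limited). The gripper opens to 85 mm and grips with 20 to 120 N. Pads are 22 mm wide; open, the fingers measure 114 mm over their backs; the gripper's body (76 mm by 85 mm) begins 54 mm behind the grasp point. The pads swing forward as they close: fully open they stand 13 mm farther back than shut.
Start: joints at [1.638, 0.04, 0.085, 0, -1.615, -0.334], TCP at [158.162, 578.756, 231.261] pointing down, gripper open.
Joint ranges: [-2.56, 2.56], [-1.29, 2.01], [-1.08, 1.49], [-3.29, 1.98], [-2.81, -0.18], [-2.99, 2.99]. Speed limits (rad/s): [2.57, 2.57, 3.01, 3.14, 3.14, 3.14].

### API

Orientations are given as a 3x3 rotation matrix whose columns are the frame's x, y, z axes.
In Python, from rig import * gives the robot as it stands.
- The arm moves only by the tool jog_arm, never from a script. Its argument "commands" is a list that holds one entry, the list of rows, each a list of 4 numbers: the shift along the tool's x, y, z in cm, then the turn about the tool's z in rad. A call has 1 to 20 rows; each row is the pose to reach, as a shift and turn from the pose commanded when the call began, along the tool's axes at that moment; what a row does not reach only later rows make up. A row lasts 1/10 s, in which the tool goes at most 50 mm and 8.59 degrees, less where a joint would pass 70% of its speed; a pose out of reach is approached as far as the arm can. A call with a gripper value outside its range is refused whole. "fingers" is the finger opening in cm, from 0 to 8.54, set as the call begins (left out, the last holds). The fingers move at their own pace and stop on an object; "squeeze" is the grip in N (left out, the last holds). Time passes only in rows, so rows that repeat a pose let the fingers close. It gives the time, the measured TCP pose, the force, the opening and the grip force at its end, in the units of the state.
- observe(): the state, without advancing time (a new reading comes with each control period).
- grab_frame(name): name is "side" or "top" or "wrist"; returns (picture, depth): 420x560x3 uint8, red, green, blue; 420x560 float32, mm along the optical axis (not along the pixel's ray), 0 where there is no reading.
- camera_params(name): a dict with "fx", "fy", "cx", "cy" (pixels), "dist" ([k1, k2, p1, p2, k3] as OpenCV has them; the pictures are not rectified), "position" and "attitude" of the camera in the world. Camera axes: x right, y down, z forward; pixel columns grow to the right and rows downward; lengths in mm; the calibration is good to about 2 mm. A picture is of the moment at which its call begins: read the wrist's pose just before it. camera_params takes no time and is no camera call; for the wrist camera it gives the pose at the moment of the call.
- sign_off(): hands the job in; it is judged then, once.
The state is a dict: "clock": time; "joints": joint angles; "dq": joint speeds; "joint_efforts": joint torques, N m; "position": TCP position; "eef_rot": TCP orientation; "force": force on the tool from outside, world axes, zero at the start; "ft_torque": the same for the moment, N m; "grip_width": opening from 0.0 (shut) to 1.0 (fully open); "gripper_force": force on a finger pad.
Only numpy, scipy, OpenCV 4.12 (cv2) and the standard library are available. Lean on these libraries where they do the work, as an engineer would, in place of code of your own. Each camera call takes 0.05 s, during which the arm holds its last target. There are 200 camera calls.

### The job

Raise the lid of the small grey case all the way and lock its folding stay, so that the lid stands open by itself and both hands are free to work in it: with the lid up, push the black thumb knob at the stay's elbow back, away from the front of the case, past the straight line to its stop, but gently, without straining the stay. Leave the sanding block and the paint pot next to the case where they are.

Things in the scene. Friction and masses are not known exactly. Their poses are not given: they have to be found in the camera images.
- case: small grey case with bright metal corners, fixed on a thin dark mat; base 160 (x) x 180 (y) x 85 mm high, walls 4 mm, lid 25 mm high on it. Origin: centre of the underside. -x is the front (pull handle, towards the robot), +y its left side, z up. The lid is hinged along the back top edge. The folding stay is inside along the left wall, hidden until the lid is raised
- lid_hinge (a point): middle of the lid's hinge line, at the top of the case's back wall (80 mm behind the case's centre, 85 mm above its underside); the hinge line runs along the case's y
- lid_handle (a point): middle of the lid's pull handle: a round steel bar 10 mm thick, 86 mm long, parallel to the hinge, 38 mm in front of the lid's front face (33 mm clear gap behind it), carried on two posts at its ends. Closed, it lies 198 mm in front of the hinge line and 13 mm above it; it moves with the lid on a circle about the hinge. The bar is round and may turn between the fingers
- lid (a joint): angle of the lid, rad: 0 shut, about 1.40 fully up with the stay straight or locked. The lid weighs 0.28 to 0.46 kg. Let go above about 1.25 rad, friction in hinge and stay keeps it up for the moment; let go below about 1.1 rad, it falls shut
- stay_arm: lower link of the folding stay, steel strip 71 x 12 x 3 mm; origin at its pivot on the inside of the case's left wall, 74 mm in front of the hinge line, 20 mm below it. At its other end is the elbow with the thumb knob; the equally long upper link goes from the elbow to the lid
- stay_knob (a point): centre of the black thumb knob at the stay's elbow: cylinder 14 mm thick, 24 mm long, along the case's y, standing from the stay towards the case's middle. Lid up, it is 41 to 65 mm in front of the hinge line, about 40 mm above the rim. To lock, it goes back and a little down (case x : z = 0.87 : -0.49), at 1 to 3 N, raising the lid the last bit, to a hard stop 7 mm beyond straight
- stay_elbow (a joint): angle by which the stay has unfolded, rad: 0 with the lid shut, 2.52 when straight, 2.72 at the stop beyond straight (locked, the lid's weight presses it on the stop). Below 2.52 it is not locked
- sanding_block: bystander: brown cork sanding block 56 x 96 x 27 mm lying to the right of the case; origin under its centre
- paint_pot: bystander: small round paint pot with ochre lid, 39 mm across, 40 mm high, standing behind the case on its left; origin under its centre

How it is judged:
By the outcome, as a careful person would: the job done as asked, in the order asked, and still so for the second after the job is handed in, with the robot touching nothing.
It also fails if it takes over 51 s, if anything falls off the work surface, if the arm or the gripper's body presses on something with over 40 N, if the wrist force passes 120 N, or if a joint passes its speed limit or range.

## Working session

There is one attempt and no reset: what is moved stays moved. The work goes in short steps, Python scripts to look and compute and a tool call to move; the robot and the scene stay as the last step left them, time stands still between calls to the robot, and variables do not carry over. Pictures are saved under pics/ and viewed, at most 10 in all, crops included, and the job is handed in when it is done.

Besides the shell and the picture viewer there is one more tool, called after "Request:" by a JSON object that holds its "op" and its "data", one argument or row to a line. jog_arm: Moves the arm, as the interface text tells. Its arguments: {"type":"object","properties":{"commands":{"type":"array","items":{"type":"array","items":{"type":"array","items":{"type":"number"}}}},"fingers":{"type":"number"},"squeeze":{"type":"number"}},"required":["commands"]}

```bash
ls; mkdir -p pics; python3 - <<'E'
from rig import *
import cv2,numpy as np
s=observe();print(s)
for n in("side","top"):
    p,d=grab_frame(n);cv2.imwrite(f"pics/{n}0.png",p[:,:,::-1]);np.save(f"{n}0.npy",d);print(camera_params(n))
E
```

```text
pics
{'clock': 0.0, 'joints': array([ 1.63765518e+00,  4.08301677e-02,  8.38033454e-02, -4.57641822e-04,
       -1.61551581e+00, -3.33692218e-01]), 'dq': array([-0.00026148,  0.00022584, -0.00058845, -0.00012029,  0.001333  ,
       -0.00066483]), 'joint_efforts': array([-1.00230340e-03, -3.68202782e+01,  3.47401285e+01,  6.93206549e+00,
       -5.56052881e-03, -4.44651729e-07]), 'position': array([158.04790176, 578.46408417, 230.26554845]), 'eef_rot': array([[ 9.64616018e-01, -2.63658535e-01, -3.39493667e-04],
       [-2.63658716e-01, -9.64614399e-01, -1.77294996e-03],
       [ 1.39972909e-04,  1.79972639e-03, -9.99998371e-01]]), 'force': array([ 0.68077575, -0.99715301,  0.37963025]), 'ft_torque': array([-0.03109373, -0.0673277 ,  0.02449267]), 'gripper_force': 0.0, 'grip_width': 0.9989001061996776}
{'fx': 523.2949233268262, 'fy': 523.2949233268262, 'cx': 272.9842400956537, 'cy': 209.40808461079766, 'dist': array([-0.01404663,  0.        ,  0.        ,  0.        ,  0.        ]), 'position': array([ 657.65261319, -935.20161595,  608.86692648]), 'attitude': array([[ 0.99920925,  0.0113764 , -0.03809787],
       [ 0.03787601, -0.56382136,  0.82502781],
       [-0.01209455, -0.82581841, -0.56380641]])}
{'fx': 480.5440721520829, 'fy': 480.5440721520829, 'cx': 286.3544384507919, 'cy': 208.10875598483898, 'dist': array([-0.11918951,  0.        ,  0.        ,  0.        ,  0.        ]), 'position': array([ 476.39985817, -166.01949935, 1050.49086178]), 'attitude': array([[-0.02424377, -0.98833947,  0.15032411],
       [-0.99965537,  0.02245239, -0.01360281],
       [ 0.01006906, -0.15060209, -0.98854318]])}
```

View pics/top0.png

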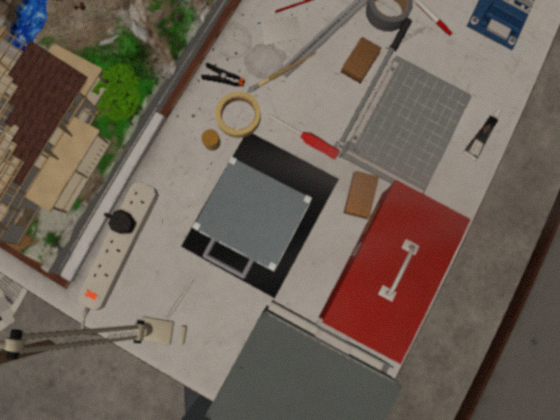

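View pics/side0.png

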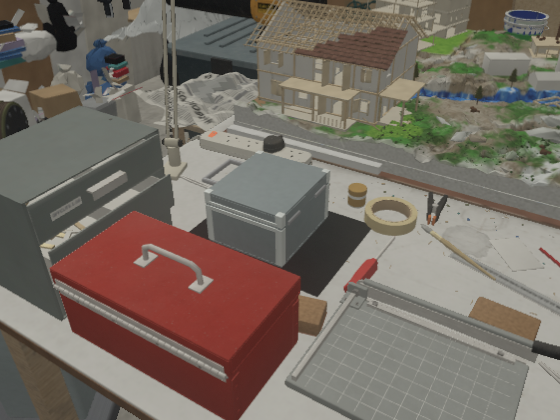

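The top view shows the case with its corners at about (243,163), (307,199), (272,267) and (197,227), and the handle near (228,258). The side view confirms this, with the pot behind on the left and the tall dark box and red box on the right. I'll enlarge the case.

```bash
cat > h.py <<'E'
import numpy as np,cv2
from rig import *
def ray(cp,uv):
    K=np.array([[cp['fx'],0,cp['cx']],[0,cp['fy'],cp['cy']],[0,0,1]])
    n=cv2.undistortPoints(np.array(uv,float).reshape(-1,1,2),K,np.array(cp['dist'])).reshape(-1,2)
    return np.c_[n,np.ones(len(n))]@np.array(cp['attitude']).T
def onz(cp,uv,z):
    r=ray(cp,uv);c=np.array(cp['position']);return c+r*((z-c[2])/r[:,2])[:,None]
def ond(cp,uv,d):
    r=ray(cp,uv);return np.array(cp['position'])+r*np.array([d[int(round(v)),int(round(u))] for u,v in uv])[:,None]
def proj(cp,P):
    K=np.array([[cp['fx'],0,cp['cx']],[0,cp['fy'],cp['cy']],[0,0,1]])
    R=np.array(cp['attitude']).T;t=-R@np.array(cp['position'])
    return cv2.projectPoints(np.array(P,float).reshape(-1,1,3),cv2.Rodrigues(R)[0],t,K,np.array(cp['dist']))[0].reshape(-1,2)
E
python3 - <<'E'
from h import *
p=cv2.imread("pics/top0.png")[140:300,170:350]
cv2.imwrite("pics/c.png",cv2.resize(p,None,fx=3.7,fy=3.7,interpolation=cv2.INTER_CUBIC))
d=np.load("top0.npy");cp=camera_params("top")
print(ond(cp,[(243,163),(307,199),(272,267),(197,227),(252,213),(228,267),(210,140),(361,194),(300,320),(400,260)],d).round(1))
E
```

```text
[[ 713.   -94.1  110.5]
 [ 636.2 -220.2  113.2]
 [ 504.1 -148.2  109.8]
 [ 585.5   -2.2  112.2]
 [ 610.8 -111.   112.5]
 [ 506.2  -61.9  104.6]
 [ 784.2  -16.9   39.9]
 [ 659.5 -343.3   26.2]
 [ 398.7 -201.    81.2]
 [ 510.3 -395.3  129.3]]
```

View pics/c.png

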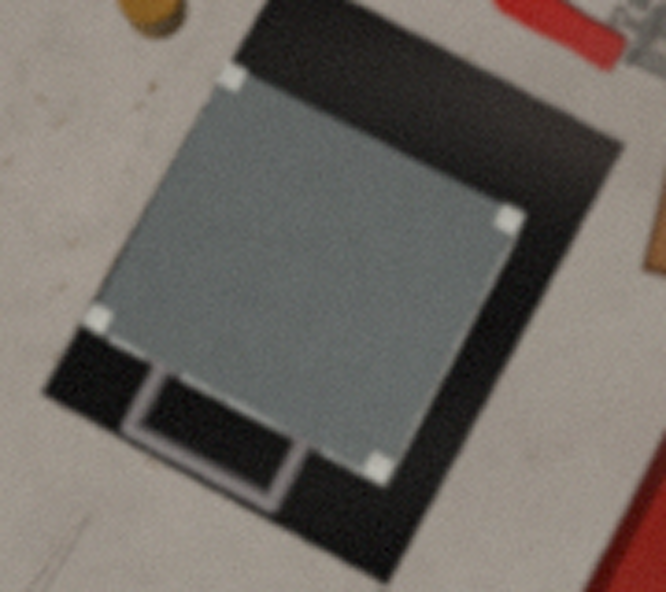

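The crop shows the outer lid corners at (231,64), (527,212), (386,488) and (82,326), and the bar from (125,430) to (277,510). The pull handle faces the robot, on the lower left.

```bash
python3 - <<'E'
from h import *
cp=camera_params("top")
f=lambda L:[(170+(x+.5)/3.7-.5,140+(y+.5)/3.7-.5) for x,y in L]
C=onz(cp,f([(231,64),(527,212),(386,488),(82,326)]),111)
B=onz(cp,f([(125,432),(275,507)]),100)
print(C.round(1),B.round(1))
L=lambda a,b:np.linalg.norm(C[a]-C[b])
print(L(0,1),L(1,2),L(2,3),L(3,0))
# rigid fit: case frame corners
M=np.array([(80,90),(80,-90),(-80,-90),(-80,90)],float)
c=C[:,:2].mean(0);H=M.T@(C[:,:2]-c);a=np.arctan2(H[0,1]-H[1,0],H[0,0]+H[1,1])
R=np.array([[np.cos(a),-np.sin(a)],[np.sin(a),np.cos(a)]])
print("centre",c,"yaw",a,np.degrees(a));print((c+M@R.T-C[:,:2]).round(1))
P=lambda x,y:c+R@np.array([x,y])
print("hinge",P(80,0),"handle",P(-118,0),"bar meas",B.mean(0),"pivot",P(6,86))
d=np.load("top0.npy")
# obstacle depth near handle: dark box and red box heights
print(ond(cp,[(270,310),(290,320),(250,350),(330,350),(300,400),(120,220),(150,330)],d).round(0))
E
```

```text
[[ 726.   -72.2  111. ]
 [ 640.6 -230.6  111. ]
 [ 495.2 -151.9  111. ]
 [ 584.4    8.3  111. ]] [[528.2 -12.9 100. ]
 [486.7 -92.6 100. ]]
179.95588774551734 165.258674319677 183.3172444339711 162.8960043467468
centre [ 611.53382405 -111.56171209] yaw -0.5035920277805819 -28.85369778826225
[[-0.9  0.8]
 [-2.4  1.6]
 [ 2.8  0.1]
 [ 0.5 -2.5]]
hinge [ 681.60220758 -150.16769128] handle [508.18295834 -54.61789279] bar meas [507.44508281 -52.725243   100.        ] pivot [658.29038044 -39.13364823]
[[ 424. -144.  160.]
 [ 399. -181.   79.]
 [ 362. -111.  226.]
 [ 358. -245.  222.]
 [ 277. -192.  224.]
 [ 610.  172.   55.]
 [ 379.  112.   30.]]
```

```bash
python3 - <<'E'
from h import *
import rig;print([n for n in dir(rig) if not n.startswith('_')], getattr(rig,'pinch_z',None))
for n in("top","side"):
    cp=camera_params(n);d=np.load(n+"0.npy")
    U,V=np.meshgrid(np.arange(560),np.arange(420));uv=np.c_[U.ravel(),V.ravel()]
    P=(np.array(cp['position'])+ray(cp,uv)*d.ravel()[:,None]);ok=d.ravel()>0
    Q=P[ok];r=np.hypot(Q[:,0],Q[:,1])
    # tall points within region of sweep
    m=(Q[:,2]>60)&(Q[:,0]>0)&(Q[:,0]<700)&(Q[:,1]>-5)&(Q[:,1]<800)
    b={}
    for q in Q[m]:
        k=(int(q[0]//50*50),int(q[1]//50*50));b.setdefault(k,[]).append(q[2])
    print(n,{k:(len(v),int(min(v)),int(max(v))) for k,v in sorted(b.items()) if len(v)>4})
    if n=="top":
        print(ond(cp,[(5,343),(15,343),(40,338),(80,333),(120,330),(140,328),(152,330)],d).round())
    else:
        print(ond(cp,[(167,20),(170,60),(168,100),(173,140),(174,155)],d).round())
E
```

```text
['Unreachable', 'camera_params', 'grab_frame', 'observe', 'pinch_z', 'sign_off'] 18.700000000000003
top {(350, 100): (542, 60, 200), (350, 150): (765, 170, 412), (350, 200): (224, 378, 413), (400, 100): (13, 62, 193), (400, 150): (361, 192, 411), (400, 200): (86, 390, 413), (500, 250): (78, 60, 91), (500, 300): (367, 60, 91), (500, 350): (136, 60, 69), (550, -50): (32, 79, 116), (550, 0): (24, 90, 115), (550, 250): (340, 60, 94), (550, 300): (475, 60, 217), (550, 350): (845, 60, 195), (550, 400): (23, 60, 64), (600, 200): (121, 60, 81), (600, 250): (703, 60, 149), (600, 300): (994, 60, 226), (600, 350): (541, 60, 205), (600, 400): (48, 65, 73), (650, 200): (436, 60, 147), (650, 250): (1088, 61, 226), (650, 300): (1084, 66, 238), (650, 400): (16, 66, 70)}
[[397. 212. 409.]
 [397. 198. 409.]
 [398. 190. 353.]
 [397. 166. 262.]
 [391. 138. 146.]
 [388. 119.  79.]
 [378. 113.  12.]]
side {(50, -50): (21, 162, 210), (50, 0): (287, 139, 212), (50, 50): (37, 137, 185), (100, -50): (25, 154, 204), (100, 0): (75, 149, 203), (100, 500): (89, 241, 292), (150, 500): (80, 240, 291), (150, 600): (
[... 311 characters left out ...]
85), (550, 300): (63, 60, 214), (550, 350): (994, 60, 240), (550, 400): (237, 60, 266), (550, 450): (76, 142, 286), (550, 500): (5, 283, 288), (600, 200): (93, 60, 75), (600, 250): (295, 60, 144), (600, 300): (563, 60, 223), (600, 350): (685, 60, 251), (600, 400): (181, 214, 276), (600, 450): (356, 138, 295), (600, 500): (164, 188, 290), (650, 200): (219, 60, 143), (650, 250): (405, 61, 222), (650, 300): (1060, 65, 240), (650, 350): (178, 64, 267), (650, 400): (187, 63, 295), (650, 450): (202, 182, 296), (650, 500): (91, 189, 282), (650, 550): (145, 170, 257), (650, 600): (31, 168, 230)}
[[  67. 1527.  -22.]
 [  79. 1440. -180.]
 [ 381.  139.  163.]
 [ 384.  122.   74.]
 [ 383.  117.   38.]]
```

```bash
python3 - <<'E'
from h import *
p,d=grab_frame("wrist");cv2.imwrite("pics/w0.png",p[:,:,::-1]);print(camera_params("wrist"))
E
```

```text
{'fx': 323.16162362763373, 'fy': 323.16162362763373, 'cx': 276.83421095013097, 'cy': 211.0166574666532, 'dist': array([0.02315194, 0.        , 0.        , 0.        , 0.        ]), 'position': array([221.64143881, 561.28395223, 372.04209319]), 'attitude': array([[-0.26304356, -0.93061795, -0.25447656],
       [-0.96478313,  0.2533826 ,  0.07064539],
       [-0.00126394,  0.26409751, -0.96449516]])}
```

View pics/w0.png

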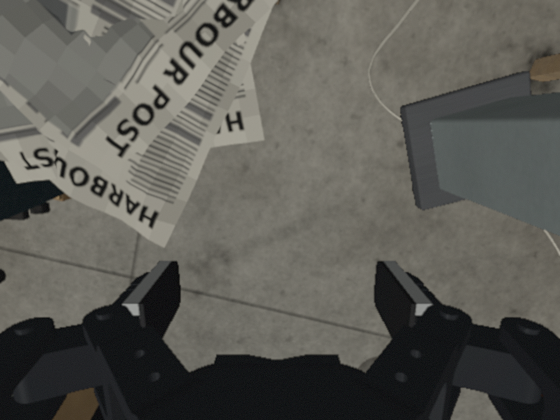

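The wrist view shows free floor and newspaper below the open fingers. A leaning lamp stands at about (390,115..212), up to z 413 or more, between me and the case. I'll pull in radially and pass between it and the base.

Request:
{"op": "jog_arm", "data": {
  "commands": [
    [[0,4,-3,0],[0,8,-5,0],[0,12,-7,0],[0,16,-7,0],[0,20,-7,0],[0,24,-7,0],[0,24,-7,0],[0,24,-7,0]]
  ],
  "fingers": 3.0,
  "squeeze": 25
}}

```text
clock: 0.95
position: [94.7, 346.8, 302.0]
eef_rot: [[0.965, -0.262, -0.001], [-0.262, -0.965, 0.003], [-0.002, -0.003, -1.0]]
force: [0.8, -0.3, -0.6]
grip_width: 0.354
gripper_force: 0.0
```

```bash
python3 - <<'E'
from h import *
s=observe();p=s['position'];print(s['clock'],s['joints'].round(3),p.round(1),np.hypot(*p[:2]),np.arctan2(p[1],p[0]),s['eef_rot'].round(3).tolist())
for n in("top","side"):
    cp=camera_params(n);d=np.load(n+"0.npy")
    U,V=np.meshgrid(np.arange(560),np.arange(420));uv=np.c_[U.ravel(),V.ravel()]
    P=(np.array(cp['position'])+ray(cp,uv)*d.ravel()[:,None]);Q=P[d.ravel()>0]
    m=(Q[:,0]>330)&(Q[:,0]<450)&(Q[:,1]>50)&(Q[:,1]<260)
    for z in range(20,440,60):
        q=Q[m&(Q[:,2]>z)&(Q[:,2]<z+60)]
        if len(q)>3:print(n,z,np.percentile(q[:,:2],[2,50,98],axis=0).round().tolist(),np.hypot(q[:,0],q[:,1]).min().round())
    m=(Q[:,0]>200)&(Q[:,0]<480)&(Q[:,1]>-350)&(Q[:,1]<50)&(Q[:,2]>130)
    q=Q[m]
    if len(q):print("cab",n,np.percentile(q,[1,50,99],axis=0).round(0).tolist())
    for y in range(-240,0,30):
        w=q[(q[:,1]>y)&(q[:,1]<y+30)]
        if len(w)>5:print(y,w[:,0].max().round(),w[:,2].max().round())
E
```

```text
0.95 [ 1.882 -0.601 -0.297 -0.    -1.872 -0.577] [ 94.7 346.8 302. ] 359.51425921731334 1.304380428050885 [[0.965, -0.262, -0.001], [-0.262, -0.965, 0.003], [-0.002, -0.003, -1.0]]
top 20 [[360.0, 112.0], [403.0, 135.0], [449.0, 258.0]] 378.0
top 80 [[368.0, 120.0], [384.0, 130.0], [397.0, 140.0]] 387.0
top 140 [[372.0, 129.0], [384.0, 145.0], [399.0, 156.0]] 398.0
top 200 [[374.0, 152.0], [393.0, 162.0], [402.0, 170.0]] 403.0
top 260 [[377.0, 167.0], [395.0, 176.0], [404.0, 184.0]] 412.0
top 320 [[379.0, 182.0], [393.0, 190.0], [407.0, 198.0]] 422.0
top 380 [[376.0, 192.0], [396.0, 201.0], [414.0, 217.0]] 424.0
cab top [[245.0, -346.0, 130.0], [320.0, -208.0, 224.0], [468.0, -52.0, 228.0]]
-240 403.0 230.0
-210 421.0 229.0
-180 438.0 230.0
-150 440.0 230.0
-120 406.0 229.0
-90 353.0 229.0
-60 300.0 228.0
side 20 [[361.0, 111.0], [388.0, 119.0], [448.0, 251.0]] 379.0
side 80 [[369.0, 123.0], [383.0, 133.0], [397.0, 144.0]] 391.0
side 140 [[372.0, 132.0], [385.0, 147.0], [400.0, 158.0]] 399.0
side 200 [[374.0, 153.0], [393.0, 164.0], [403.0, 173.0]] 406.0
side 260 [[376.0, 168.0], [385.0, 178.0], [405.0, 187.0]] 414.0
side 320 [[378.0, 181.0], [397.0, 189.0], [407.0, 197.0]] 421.0
cab side [[208.0, -348.0, 130.0], [323.0, -237.0, 221.0], [432.0, -64.0, 224.0]]
-240 405.0 225.0
-210 422.0 225.0
-180 440.0 225.0
-150 442.0 226.0
-120 403.0 225.0
-90 352.0 225.0
-60 302.0 225.0
```

Request:
{"op": "jog_arm", "data": {
  "commands": [
    [[4.1,2.2,0,0.12],[8.1,3.0,0,0.24],[12.0,4.2,0,0.36],[15.7,5.8,0,0.48],[19.2,7.9,0,0.6],[22.4,10.4,0,0.72],[25.3,13.3,0,0.84],[27.9,16.5,0,0.96],[30.0,20.0,0,1.08],[31.7,23.7,0,1.2],[32.9,27.6,0,1.32],[32.9,27.6,0,1.32],[32.9,27.6,0,1.32]]
  ]
}}

```text
clock: 2.25
position: [340.0, -6.4, 300.5]
eef_rot: [[-0.019, -1.0, -0.002], [-1.0, 0.019, -0.001], [0.001, 0.002, -1.0]]
force: [0.5, 0.6, 0.3]
grip_width: 0.351
gripper_force: 0.0
```

```bash
cat >> h.py <<'E'
C0=np.array([611.5,-111.6,1.5]);A=-0.5036
Rc=np.array([[np.cos(A),-np.sin(A),0],[np.sin(A),np.cos(A),0],[0,0,1]])
def c2w(p): return C0+Rc@np.array(p,float)
def w2c(p): return Rc.T@(np.array(p,float)-C0)
E
python3 - <<'E'
from h import *
s=observe();R=s['eef_rot'];p=s['position'];print(s['clock'],p.round(1),s['joints'].round(3),s['force'].round(1))
t=c2w([-118,0,98]);print("bar",t)
# turn to tool y=-xc
yaw=np.arctan2(R[1,1],R[0,1]);print("turn",-(((A+np.pi)-yaw+np.pi)%(2*np.pi)-np.pi))
for z in(200,98-18.7):print(z,(R.T@(np.array([t[0],t[1],z])-p)/10).round(2))
E
```

```text
2.25 [340.   -6.4 300.5] [ 0.597 -0.656 -0.33  -0.    -1.899 -0.616] [0.5 0.6 0.3]
bar [508.14958826 -54.65535677  99.5       ]
turn 0.4845005357791048
200 [  4.49 -16.93  10.02]
79.3 [  4.48 -16.95  22.09]
```

Request:
{"op": "jog_arm", "data": {
  "commands": [
    [[1.2,-4.3,0,0.12],[2.3,-8.5,0,0.24],[3.4,-12.8,1,0.36],[4.5,-17,4,0.4845],[4.5,-17,8,0.4845],[4.5,-17,10,0.4845],[4.5,-17,10,0.4845],[4.5,-17,10,0.4845]]
  ]
}}

```text
clock: 3.05
position: [509.2, -52.5, 201.7]
eef_rot: [[-0.478, -0.878, -0.0], [-0.878, 0.478, -0.001], [0.001, -0.0, -1.0]]
force: [0.7, 0.3, 0.8]
grip_width: 0.353
gripper_force: 0.0
```

```bash
python3 - <<'E'
from h import *
s=observe();cp=camera_params("wrist");p,d=grab_frame("wrist")
print(s['clock'],s['position'].round(1),s['eef_rot'].round(3).tolist())
np.savez("w1.npz",d=d);import pickle;pickle.dump((cp,s),open("w1.pkl","wb"))
q=np.ascontiguousarray(p[:,:,::-1])
a,b,t=proj(cp,[c2w([-118,43,98]),c2w([-118,-43,98]),[*s['position'][:2],98]])
print(a,b,t)
cv2.imwrite("pics/w1.png",q)
E
```

```text
3.05 [509.2 -52.5 201.7] [[-0.478, -0.878, -0.0], [-0.878, 0.478, -0.001], [0.001, -0.0, -1.0]]
[275.10999988 258.76957175] [275.64303698 151.87432266] [275.52450676 210.24140745]
```

View pics/w1.png

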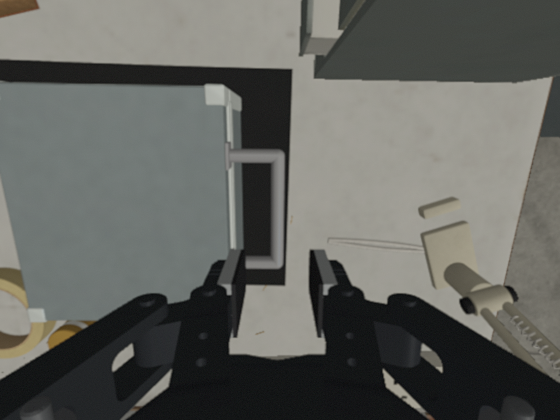

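The wrist view shows the bar straight up at column 278, rows 152–262, between the fingers. It is about 2 mm further forward than predicted. Descending.

Request:
{"op": "jog_arm", "data": {
  "commands": [
    [[0,0.2,4,0],[0,0.2,8,0],[0,0.2,10.5,0],[0,0.2,12.1,0],[0,0.2,12.1,0],[0,0.2,12.1,0]]
  ]
}}

```text
clock: 3.7
position: [508.1, -52.1, 82.6]
eef_rot: [[-0.479, -0.878, 0.003], [-0.878, 0.479, -0.0], [-0.001, -0.003, -1.0]]
force: [0.3, -0.5, 1.5]
grip_width: 0.35
gripper_force: 0.0
```

Request:
{"op": "jog_arm", "data": {
  "commands": [
    [[0,0,0,0],[0,0,0,0],[0,0,0,0],[0,0,0,0],[0,0,0,0],[0,0,0,0]]
  ],
  "fingers": 0,
  "squeeze": 30
}}

```text
clock: 4.3
position: [509.0, -52.6, 82.7]
eef_rot: [[-0.48, -0.877, 0.005], [-0.877, 0.48, -0.0], [-0.002, -0.005, -1.0]]
force: [5.1, -1.7, 3.0]
grip_width: 0.101
gripper_force: 30.0
```

```bash
python3 - <<'E'
from h import *
s=observe();p=s['position'];print(w2c(p),s['force'].round(1))
# bar is between pads; circle about the hinge
b=p+[0,0,18.7]; 
h=w2c(b);x0,z0=h[0]-80,h[2]-85;r=np.hypot(x0,z0);print("rel hinge",x0,z0,r)
R=198.4;a0=np.arctan2(13,198)
for th in np.r_[np.arange(0,1.41,.1),1.42]:
    fx=R*np.cos(a0+th)-198; dz=R*np.sin(a0+th)-13
    print(round(th,2),"y %.2f z %.2f"%(fx/10,-dz/10))
E
```

```text
[-118.27180724    2.20360437   81.20267333] [ 5.1 -1.7  3. ]
rel hinge -198.2718072355837 14.90267333156774 198.8310821197025
0.0 y -0.00 z 0.00
0.1 y -0.23 z -1.97
0.2 y -0.66 z -3.91
0.3 y -1.27 z -5.79
0.4 y -2.07 z -7.61
0.5 y -3.05 z -9.33
0.6 y -4.19 z -10.95
0.7 y -5.50 z -12.45
0.8 y -6.94 z -13.81
0.9 y -8.51 z -15.02
1.0 y -10.20 z -16.06
1.1 y -11.98 z -16.93
1.2 y -13.84 z -17.62
1.3 y -15.76 z -18.12
1.4 y -17.72 z -18.43
1.42 y -18.11 z -18.47
```

Request:
{"op": "jog_arm", "data": {
  "commands": [
    [[0,-0.1,-1.0,0],[0,-0.23,-2.0,0],[0,-0.42,-2.95,0],[0,-0.66,-3.9,0],[0,-0.95,-4.85,0],[0,-1.27,-5.8,0],[0,-1.65,-6.7,0],[0,-2.07,-7.6,0],[0,-2.54,-8.5,0],[0,-3.05,-9.33,0],[0,-3.6,-10.15,0],[0,-4.19,-10.95,0],[0,-4.83,-11.7,0],[0,-5.5,-12.45,0]]
  ]
}}

```text
clock: 5.7
position: [555.1, -78.4, 206.0]
eef_rot: [[-0.479, -0.878, -0.001], [-0.878, 0.479, 0.001], [-0.0, 0.001, -1.0]]
force: [-1.7, 4.7, -0.6]
grip_width: 0.1
gripper_force: 29.6
```

Request:
{"op": "jog_arm", "data": {
  "commands": [
    [[0,-0.7,-0.7,0],[0,-1.44,-1.36,0],[0,-2.2,-1.98,0],[0,-3.0,-2.57,0],[0,-3.84,-3.1,0],[0,-4.7,-3.6,0],[0,-5.6,-4.07,0],[0,-6.5,-4.48,0],[0,-7.4,-4.85,0],[0,-8.34,-5.17,0],[0,-9.3,-5.44,0],[0,-10.25,-5.67,0],[0,-11.0,-5.8,0],[0,-11.4,-5.88,0],[0,-11.4,-5.88,0]]
  ]
}}

```text
clock: 7.2
position: [655.8, -134.4, 265.8]
eef_rot: [[-0.48, -0.877, 0.002], [-0.877, 0.48, -0.001], [0.0, -0.003, -1.0]]
force: [0.3, 1.4, 4.4]
grip_width: 0.101
gripper_force: 31.4
```

```bash
python3 - <<'E'
from h import *
s=observe();b=w2c(s['position']+[0,0,18.7])-[80,0,85];print(s['clock'],b.round(1),np.hypot(b[0],b[2]),np.arctan2(b[2],-b[0])-.0656,s['force'].round(1),s['joints'].round(2))
E
```

```text
7.2 [-30.2   1.5 198. ] 200.26866723110206 1.3539344598471146 [0.3 1.4 4.4] [ 0.1   0.23  0.36  0.   -1.69 -0.6 ]
```

Request:
{"op": "jog_arm", "data": {
  "commands": [
    [[0,-0.2,-0.03,0],[0,-0.4,-0.06,0],[0,-0.4,-0.06,0],[0,-0.4,-0.06,0]]
  ]
}}

```text
clock: 7.6
position: [658.8, -136.0, 266.3]
eef_rot: [[-0.48, -0.877, 0.002], [-0.877, 0.48, -0.001], [0.0, -0.002, -1.0]]
force: [-1.5, 1.2, 6.8]
grip_width: 0.1
gripper_force: 31.5
```

```bash
python3 - <<'E'
from h import *
for n in("side","top"):
    p,d=grab_frame(n);cv2.imwrite(f"pics/{n}1.png",p[:,:,::-1]);np.save(f"{n}1.npy",d)
    cp=camera_params(n)
    print(n,proj(cp,[c2w([20,67,127]),c2w([30,67,127]),c2w([6,86,65])]).round(1).tolist())
s=cv2.imread("pics/side1.png")[120:280,180:380];t=cv2.imread("pics/top1.png")[130:290,180:380]
cv2.imwrite("pics/d1.png",np.hstack([cv2.resize(i,(400*1,320),interpolation=cv2.INTER_CUBIC) for i in(s,t)]))
E
```

```text
side [[295.5, 159.1], [300.1, 160.4], [293.6, 180.7]]
top [[226.4, 186.8], [228.9, 182.4], [218.6, 194.3]]
```

View pics/d1.png

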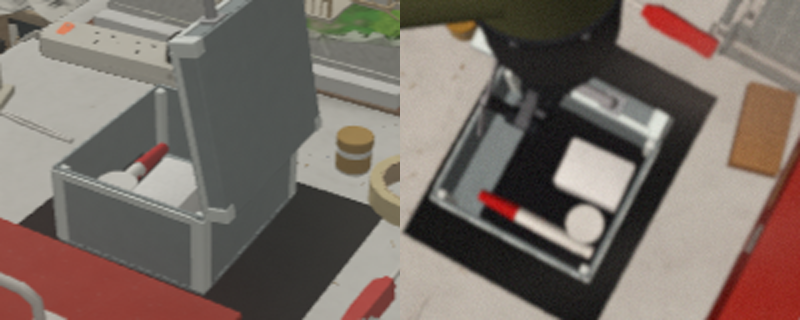

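The side view shows the lid standing upright and hiding the stay. The top view shows the stay at the left wall, partly hidden by the wrist, so I'll release and look.

Request:
{"op": "jog_arm", "data": {
  "commands": [
    [[0,0,0,0],[0,0,0,0],[0,0,0,0],[0,0,-1,0],[0,0,-3,0],[0,0,-5,0],[0,0,-5,0]]
  ],
  "fingers": 3.0
}}

```text
clock: 8.4
position: [659.3, -136.2, 318.8]
eef_rot: [[-0.48, -0.877, 0.006], [-0.877, 0.48, -0.001], [-0.002, -0.006, -1.0]]
force: [0.1, -0.6, 0.7]
grip_width: 0.352
gripper_force: 0.0
```

Request:
{"op": "jog_arm", "data": {
  "commands": [
    [[-1,4,0,0],[-2.5,8,0,0],[-4.5,12,0,0],[-6,14,1,0],[-6,14,1,0],[-6,14,1,0]]
  ],
  "fingers": 8.5
}}

```text
clock: 9.0
position: [564.6, -15.4, 304.5]
eef_rot: [[-0.479, -0.878, 0.0], [-0.878, 0.479, -0.0], [0.0, -0.0, -1.0]]
force: [0.5, 0.7, 0.1]
grip_width: 0.994
gripper_force: 0.0
```

```bash
python3 - <<'E'
from h import *
import pickle
s=observe();cw=camera_params("wrist");w,dw=grab_frame("wrist");ct=camera_params("top");t,dt=grab_frame("top")
print(s['clock'],s['position'],w2c(s['position']).round(1),s['force'].round(1))
pickle.dump((s,cw,dw,ct,dt),open("v2.pkl","wb"))
cv2.imwrite("pics/w2.png",w[:,:,::-1]);cv2.imwrite("pics/t2.png",t[:,:,::-1])
k=[c2w([20,67,127]),c2w([30,67,127])]
a=proj(cw,k);b=proj(ct,k);print(a.round(),b.round())
u,v=np.clip(a.mean(0).astype(int),[0,0],[560,420]);x0,y0=max(0,min(u-80,400)),max(0,min(v-80,260))
x1,y1=150,130
print("w origin",x0,y0,"t origin",x1,y1)
cv2.imwrite("pics/d2.png",np.hstack([cv2.resize(w[y0:y0+160,x0:x0+160,::-1],(400,400),interpolation=cv2.INTER_CUBIC),cv2.resize(t[y1:y1+160,x1:x1+160,::-1],(400,400),interpolation=cv2.INTER_CUBIC)]))
E
```

```text
9.0 [564.55587576 -15.38667958 304.53862816] [-87.5  61.6 303. ] [0.5 0.7 0.1]
[[169. 196.]
 [158. 196.]] [[226. 187.]
 [229. 182.]]
w origin 83 115 t origin 150 130
```

View pics/d2.png

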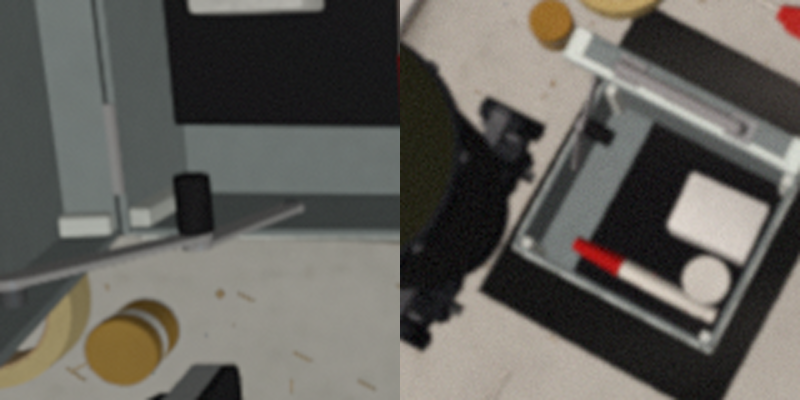

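The knob is black, at about (194,204) in the left crop, which is wrist pixel (160.6,196.6). In the right crop it is at about (199,131), which is top pixel (229.6,182.4). I'll triangulate it.

```bash
python3 - <<'E'
from h import *
import pickle
s,cw,dw,ct,dt=pickle.load(open("v2.pkl","rb"))
a=(160.2,196.3);b=(229.5,182.2)
ra=ray(cw,[a])[0];rb=ray(ct,[b])[0];pa=np.array(cw['position']);pb=np.array(ct['position'])
k=np.linalg.lstsq(np.c_[ra,-rb],pb-pa,rcond=None)[0]
X,Y=pa+ra*k[0],pb+rb*k[1];print("tri",w2c((X+Y)/2).round(1),"gap",np.linalg.norm(X-Y))
print("wrist depth",[w2c(q).round(1).tolist() for q in ond(cw,[(160,196),(159,190),(161,202),(162,207),(155,196),(166,196)],dw)])
print("stay upper/lower",[w2c(q).round(1).tolist() for q in ond(cw,[(130,219),(146,214),(162,212),(185,204),(200,199)],dw)])
print("top depth",[w2c(q).round(1).tolist() for q in ond(ct,[(229,182),(231,183)],dt)])
# lid corner/handle
print("lid free edge", [w2c(q).round(1).tolist() for q in ond(ct,[(233,151),(250,156),(275,168),(300,184)],dt)])
E
```

```text
tri [ 32.1  68.9 116.8] gap 1.7202545187141611
wrist depth [[23.8, 64.3, 139.8], [25.2, 58.9, 137.3], [24.1, 70.7, 137.9], [23.4, 75.5, 138.5], [29.1, 64.5, 138.6], [20.9, 66.0, 131.8]]
stay upper/lower [[-88.0, -5.2, 444.6], [34.4, 79.1, 151.0], [24.0, 80.7, 138.1], [11.5, 81.8, 101.5], [1.6, 82.7, 73.8]]
top depth [[29.3, 65.0, 138.2], [29.1, 60.2, 140.0]]
lid free edge [[66.4, 64.3, 244.3], [71.1, 33.1, 249.3], [73.0, -14.3, 245.7], [67.8, -65.1, 246.1]]
```

```bash
python3 - <<'E'
from h import *
import pickle
s,cw,dw,ct,dt=pickle.load(open("v2.pkl","rb"))
U,V=np.meshgrid(np.arange(560),np.arange(420));uv=np.c_[U.ravel(),V.ravel()];ok=dw.ravel()>0
P=(np.array(cw['position'])+ray(cw,uv)*dw.ravel()[:,None])[ok]
T=(P-s['position'])@s['eef_rot']
for z in range(-130,10,10):
    q=T[(T[:,2]>=z)&(T[:,2]<z+10)&(abs(T[:,1])<100)&(abs(T[:,0])<60)]
    if len(q):print(z,len(q),"y",q[:,1].min().round(),q[:,1].max().round(),"inner",abs(q[:,1]).min().round(),"x",q[:,0].min().round(),q[:,0].max().round())
print("case tgt",s['position'],"tool delta to case(-55,62,110):",((c2w([-55,62,110])-s['position'])@s['eef_rot']/10).round(2))
E
```

```text
-110 2 y 19.0 19.0 inner 19.0 x 21.0 21.0
-100 7053 y -30.0 31.0 inner 0.0 x 10.0 21.0
-90 12038 y -61.0 64.0 inner 0.0 x -1.0 19.0
-80 10686 y -70.0 72.0 inner 0.0 x -12.0 18.0
-70 13434 y -73.0 75.0 inner 31.0 x -13.0 17.0
-60 2190 y -72.0 74.0 inner 40.0 x 3.0 15.0
-50 1838 y -55.0 57.0 inner 41.0 x -7.0 12.0
-40 1827 y -56.0 58.0 inner 41.0 x -11.0 12.0
-30 1449 y -55.0 57.0 inner 41.0 x -11.0 12.0
-20 679 y -53.0 55.0 inner 41.0 x -12.0 12.0
case tgt [564.55587576 -15.38667958 304.53862816] tool delta to case(-55,62,110): [-0.03 -3.25 19.31]
```

Request:
{"op": "jog_arm", "data": {
  "commands": [
    [[0,-1,4,0],[0,-2,8,0],[0,-2.8,12,0],[0,-3.2,16,0],[0,-3.2,18.5,0],[0,-3.2,19.9,0],[0,-3.2,19.9,0],[0,-3.2,19.9,0]]
  ]
}}

```text
clock: 9.9
position: [593.7, -31.5, 106.8]
eef_rot: [[-0.48, -0.877, 0.002], [-0.877, 0.48, -0.001], [-0.0, -0.002, -1.0]]
force: [0.0, 0.2, 0.4]
grip_width: 0.994
gripper_force: 0.0
```

```bash
python3 - <<'E'
from h import *
s=observe();print(w2c(s['position']).round(1),s['force'].round(2),(Rc.T@s['force']).round(2))
E
```

```text
[-54.3  61.6 105.3] [0.02 0.2  0.44] [-0.08  0.19  0.44]
```

Request:
{"op": "jog_arm", "data": {
  "commands": [
    [[0,-0.6,0,0],[0,-1.2,0,0],[0,-1.5,0,0],[0,-1.8,0.05,0],[0,-2.1,0.15,0],[0,-2.4,0.3,0],[0,-2.4,0.3,0]]
  ]
}}

```text
clock: 10.6
position: [613.9, -42.7, 101.7]
eef_rot: [[-0.48, -0.877, -0.001], [-0.877, 0.48, -0.0], [0.001, 0.0, -1.0]]
force: [0.2, -0.9, -0.1]
grip_width: 0.995
gripper_force: 0.0
```

Request:
{"op": "jog_arm", "data": {
  "commands": [
    [[0,-0.2,0.08,0],[0,-0.4,0.16,0],[0,-0.6,0.25,0],[0,-0.6,0.25,0]]
  ]
}}

```text
clock: 11.0
position: [619.3, -45.5, 99.5]
eef_rot: [[-0.48, -0.877, -0.0], [-0.877, 0.48, -0.0], [0.0, -0.0, -1.0]]
force: [0.8, 0.3, 0.9]
grip_width: 0.995
gripper_force: 0.0
```

```bash
python3 - <<'E'
from h import *
import pickle
s=observe();cw=camera_params("wrist");w,dw=grab_frame("wrist");ct=camera_params("top");t,dt=grab_frame("top")
print(w2c(s['position']).round(1),(Rc.T@s['force']).round(2))
cv2.imwrite("pics/d3.png",np.hstack([w[:,:400,::-1],cv2.resize(t[130:270,150:283,::-1],(399,420),interpolation=cv2.INTER_CUBIC)]))
pickle.dump((s,cw,dw,ct,dt),open("v3.pkl","wb"))
print(proj(ct,[c2w([25,66,131]),c2w([35,66,128]),c2w([46,66,123])]).round(1))
E
```

```text
[-25.1  61.6  98. ] [0.53 0.67 0.91]
[[227.9 184.4]
 [230.5 180.3]
 [233.4 176. ]]
```

View pics/d3.png

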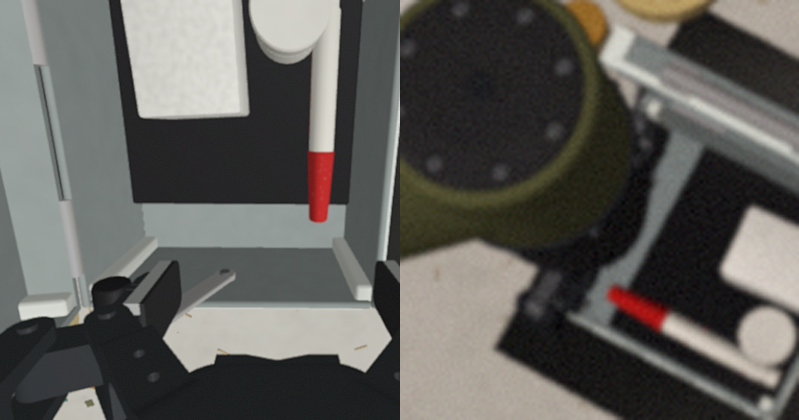

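The knob's end is at about (112,287) in the wrist view, right behind the rear finger (about (140,300)). It is at or near contact.

```bash
python3 - <<'E'
from h import *
import pickle
s,cw,dw,ct,dt=pickle.load(open("v3.pkl","rb"))
px=[(96,284),(104,284),(112,284),(120,284),(128,284),(134,286),(145,300),(160,285),(112,295)]
for p,q in zip(px,ond(cw,px,dw)):print(p,w2c(q).round(1).tolist())
E
```

```text
(96, 284) [42.2, 54.1, 128.4]
(104, 284) [38.8, 53.7, 129.3]
(112, 284) [36.0, 53.9, 128.9]
(120, 284) [33.3, 54.1, 128.5]
(128, 284) [31.0, 54.8, 127.2]
(134, 286) [28.1, 55.0, 128.5]
(145, 300) [16.8, 50.6, 145.8]
(160, 285) [16.7, 52.3, 132.8]
(112, 295) [33.5, 55.4, 134.4]
```

Request:
{"op": "jog_arm", "data": {
  "commands": [
    [[0,-0.2,0.08,0],[0,-0.4,0.16,0],[0,-0.6,0.25,0],[0,-0.7,0.3,0],[0,-0.7,0.3,0]]
  ]
}}

```text
clock: 11.6
position: [625.1, -48.7, 96.7]
eef_rot: [[-0.48, -0.877, -0.001], [-0.877, 0.48, 0.0], [0.0, 0.001, -1.0]]
force: [-3.3, 1.8, 1.1]
grip_width: 0.994
gripper_force: 1.6
```

```bash
python3 - <<'E'
from h import *
s=observe();print(w2c(s['position']).round(1),(Rc.T@s['force']).round(2))
E
```

```text
[-18.4  61.7  95.2] [-3.73 -0.02  1.12]
```

Request:
{"op": "jog_arm", "data": {
  "commands": [
    [[0,-0.1,0.05,0],[0,-0.2,0.1,0],[0,-0.2,0.1,0]]
  ]
}}

```text
clock: 11.9
position: [625.5, -49.0, 96.6]
eef_rot: [[-0.479, -0.878, -0.003], [-0.878, 0.479, 0.001], [0.001, 0.003, -1.0]]
force: [-13.7, 5.8, 9.1]
grip_width: 0.996
gripper_force: 7.5
```

```bash
python3 - <<'E'
from h import *
s=observe();print(w2c(s['position']).round(1),(Rc.T@s['force']).round(2))
cw=camera_params("wrist");w,dw=grab_frame("wrist");cv2.imwrite("pics/w4.png",w[:,:,::-1])
for v in(280,288,296):
  px=[(u,v) for u in range(80,146,6)]
  print(v,[(p[0],*w2c(q).round(0).astype(int).tolist()) for p,q in zip(px,ond(cw,px,dw))])
E
```

```text
[-17.9  61.6  95.1] [-14.79  -1.51   9.13]
280 [(80, 79, 72, 89), (86, 78, 73, 85), (92, 76, 74, 85), (98, 75, 75, 81), (104, 47, 54, 123), (110, 45, 54, 123), (116, 44, 54, 122), (122, 41, 54, 123), (128, 39, 54, 123), (134, 67, 87, 59), (140, 35, 55, 120)]
288 [(80, 80, 76, 88), (86, 78, 77, 86), (92, 77, 79, 84), (98, 46, 54, 130), (104, 44, 54, 130), (110, 42, 54, 129), (116, 41, 54, 128), (122, 39, 55, 127), (128, 37, 56, 126), (134, 35, 55, 126), (140, 29, 51, 134)]
296 [(80, 79, 79, 90), (86, 78, 81, 88), (92, 77, 83, 84), (98, 47, 57, 130), (104, 44, 56, 131), (110, 43, 57, 129), (116, 40, 57, 130), (122, 36, 54, 134), (128, 34, 55, 133), (134, 29, 51, 139), (140, 27, 51, 139)]
```

The force jumped to about 17 N, which is the hard stop, so I'm backing off now.

Request:
{"op": "jog_arm", "data": {
  "commands": [
    [[0,0.3,-0.1,0],[0,1,-0.2,0],[0,2.5,-0.2,0],[0,4.5,-0.2,0],[0,4.5,-4,0],[0,5,-9,0],[0,6,-14,0],[0,6,-18,0],[0,6,-18,0],[0,6,-18,0]]
  ]
}}

```text
clock: 12.95
position: [574.7, -20.8, 277.0]
eef_rot: [[-0.48, -0.877, 0.003], [-0.877, 0.48, 0.001], [-0.002, -0.002, -1.0]]
force: [0.7, 0.8, -0.7]
grip_width: 0.998
gripper_force: 0.0
```

```bash
python3 - <<'E'
from h import *
s=observe();cw=camera_params("wrist");w,dw=grab_frame("wrist");ct=camera_params("top");t,dt=grab_frame("top")
print(s['clock'],w2c(s['position']).round(1),s['force'].round(1))
x0,y0=60,115
cv2.imwrite("pics/d5.png",np.hstack([cv2.resize(w[y0:y0+160,x0:x0+160,::-1],(400,400),interpolation=cv2.INTER_CUBIC),cv2.resize(t[130:290,150:310,::-1],(400,400),interpolation=cv2.INTER_CUBIC)]))
import pickle;pickle.dump((s,cw,dw,ct,dt),open("v5.pkl","wb"))
# dark knob pixels by depth: case y 52..80, z 110..145, x 10..60
U,V=np.meshgrid(np.arange(560),np.arange(420));uv=np.c_[U.ravel(),V.ravel()]
import pickle
def knob(cw,dw,img=None):
    P=np.array(cw['position'])+ray(cw,uv)*dw.ravel()[:,None];Q=(P-C0)@Rc
    m=(dw.ravel()>0)&(Q[:,1]>53)&(Q[:,1]<76)&(Q[:,2]>108)&(Q[:,2]<150)&(Q[:,0]>5)&(Q[:,0]<60)
    return m.sum(),np.percentile(Q[m],[3,50,97],axis=0).round(1).tolist()
o=pickle.load(open("v2.pkl","rb"))
print("before",knob(o[1],o[2]));print("now",knob(cw,dw));print("top before",knob(o[3],o[4]),"now",knob(ct,dt))
def lid(ct,dt):
    P=np.array(ct['position'])+ray(ct,uv)*dt.ravel()[:,None];Q=(P-C0)@Rc
    m=(dt.ravel()>0)&(abs(Q[:,1])<36)&(Q[:,2]>268)&(Q[:,2]<300)&(Q[:,0]>20)&(Q[:,0]<110);return m.sum(),np.median(Q[m],axis=0).round(1)
print("bar",lid(o[3],o[4]),lid(ct,dt))
E
```

```text
12.95 [-76.1  61.8 275.5] [ 0.7  0.8 -0.7]
before (np.int64(353), [[19.8, 54.1, 130.4], [24.3, 63.9, 137.1], [31.7, 75.1, 139.2]])
now (np.int64(403), [[36.4, 53.9, 122.3], [40.8, 64.1, 129.3], [48.4, 75.5, 131.2]])
top before (np.int64(88), [[21.7, 53.3, 132.4], [27.8, 63.8, 137.6], [34.8, 74.7, 141.7]]) now (np.int64(83), [[38.1, 53.7, 125.1], [44.2, 64.6, 130.3], [51.2, 75.3, 133.3]])
bar (np.int64(264), array([ 52.9,  -0.6, 285.9])) (np.int64(268), array([ 56.2,  -0.4, 286.3]))
```

View pics/d5.png

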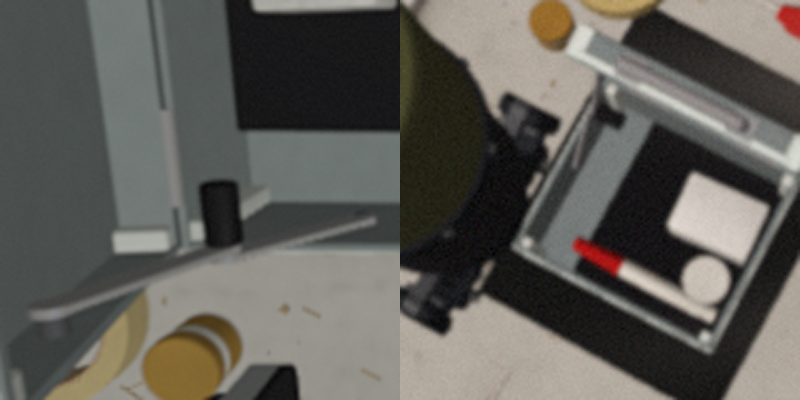

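The left crop shows the knob at (221,213), moved back with the links roughly in line, and it is holding there. I'll check the sign of the bend from the link lines.

```bash
python3 - <<'E'
from h import *
import pickle
U,V=np.meshgrid(np.arange(560),np.arange(420));uv=np.c_[U.ravel(),V.ravel()]
for f,e in(("v2.pkl",(25.5,131)),("v5.pkl",(42,123))):
    s,cw,dw,ct,dt=pickle.load(open(f,"rb"))
    P=np.array(cw['position'])+ray(cw,uv)*dw.ravel()[:,None];Q=(P-C0)@Rc
    for lo,hi in((82,118),(140,185)):
        m=(dw.ravel()>0)&(Q[:,1]>76.5)&(Q[:,1]<84.5)&(Q[:,2]>lo)&(Q[:,2]<hi)&(Q[:,0]>-10)&(Q[:,0]<72)
        q=Q[m][:,[0,2]]
        # robust: median x per z bin
        for _ in range(4):
            c=np.median(q,axis=0);k=cv2.fitLine(q.astype(np.float32),cv2.DIST_HUBER,0,.01,.01).ravel()
            n=abs((q-k[2:])@[-k[1],k[0]]);q=q[n<max(4,1.5*np.median(n))]
        a=np.arctan2(k[1],k[0])%np.pi
        print(f,lo,len(q),"angle from horiz",a.round(3),"pt",k[2:].round(1),"resid",np.median(abs((q-k[2:])@[-k[1],k[0]])).round(2))
E
```

```text
v2.pkl 82 89 angle from horiz 1.198 pt [11.3 99. ] resid 1.31
v2.pkl 140 255 angle from horiz 0.945 pt [ 43.3 164.5] resid 0.72
v5.pkl 82 134 angle from horiz 0.989 pt [ 21.5 100.1] resid 0.68
v5.pkl 140 253 angle from horiz 1.182 pt [ 53.2 163. ] resid 0.83
```

The bend went from +0.25 rad to −0.19 rad, where the stop is −0.20, so the stay is locked. The robot is clear, so I'm handing in.

```bash
python3 -c "
from rig import *
print(sign_off())"
```

```text
the job is handed in; nothing more can be done
None
```

The lid is fully up and the stay is locked: its links measure about 0.19 rad past straight, against a stop at 0.20. The last push on the knob hit the stop at about 17 N, well above the 1–3 N needed, before I backed off. The sanding block and paint pot were not touched, and I handed the job in at about 13 s.

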